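Hold a balanced sampler lever over its test spindle

TASK

Lift the red dust cap off the spindle of the blue jig and set it down gently, open end down, inside the round yellow cap holder. Then take the offset metal lever off its grey rest by its balance point and bring it over the jig without touching the jig with it, its hub bore straight above the bare spindle and its slim end above the jig's fork post, with about 5 cm of air between the spindle's top and the hub's underside. Finish while holding it there, level and still gripped at its balance point (do not put it down or let go), and leave the other things on the bench alone.

Things in the scene. Friction and masses are not known exactly. Their poses are not given: they have to be found in the camera images.
- cap_center (a point): red plastic dust cap, a cup turned upside down: 36 mm outside diameter, 50 mm tall, closed flat top, 24 mm bore 40 mm deep from below; about 40 g. This point is its centre, 25 mm above its lower rim; z points up through the closed top. At the start it stands loosely over the spindle, rim on the jig plate; lift it straight up by at least 40 mm to clear the spindle.
- cap: the same red cap as a whole; origin at the centre of its lower rim.
- spindle_top (a point): centre of the top of the jig's steel spindle: upright, 16 mm diameter, standing 38 mm out of the plate, its top 58 mm above the bench. x points along the jig plate from the spindle to the fork post; z is up.
- fork_top (a point): top centre of the aluminium fork post (20 x 34 mm, a low U) on the same jig, 205 mm from the spindle along the plate, its top 48 mm above the bench.
- jig: blue flat plate 280 x 90 x 20 mm fixed to the bench, carrying spindle and fork post; origin at the centre of its underside; spindle at x = -85 mm, fork post at x = +120 mm, both at y = 0.
- holder_floor (a point): centre of the inner floor of the yellow cap holder, a shallow round cup fixed to the bench: 60 mm outside, 52 mm inside diameter, floor 4 mm and rim 10 mm above the bench. The cap stands in it loosely, protruding 44 mm above the rim.
- lever_balance (a point): balance point (centre of mass) of the offset lever, mid-width and half-way up its bar (22 mm wide, 18 mm tall), 60 mm from the bore's axis towards the boss, so nearer the hub than the middle; always the same. x points along the bar from hub to boss, y across, z up. At the start 49 mm above the bench, with about 30 mm of free bar on the hub side, 80 mm on the other, and 34 mm free below the bar.
- lever_bore (a point): centre of the bore at the hub's underside, 60 mm from the balance point along the bar and 17 mm below it; same axes.
- lever_tip (a point): centre of the underside of the boss at the lever's slim end, 205 mm from the bore's axis and 4 mm higher than the hub's underside; same axes.
- offset_lever: the whole offset metal lever, 0.35 to 0.65 kg: a thick round hub (54 mm diameter, 34 mm tall, upright 24 mm through bore) and a straight bar (22 mm wide, 18 mm tall, mid-height 17 mm above the hub's underside) from its side, ending in a 28 mm round boss 26 mm tall; 246 mm long overall. Origin at the bore's centre at the hub's underside; x along the bar to the boss, z up.
- rest: grey rest fixed to the bench: plate 280 x 90 x 6 mm with two black pads, one 50 x 70 mm under the hub (top 32 mm above the bench), one 30 x 50 mm under the bar 160 mm farther along (top 40 mm above the bench); origin at the centre of the underside, the pads at x = -85 and x = +75 mm. The lever just lies on it.
- dish: bystander, to be left alone: small square steel dish, 70 x 70 x 18 mm, with brass screws in it; origin at the centre of its underside.
- reagent: bystander, to be left alone: brown glass bottle with a white cap, 66 mm across and 130 mm tall; origin at the centre of its underside.
- driver: bystander, to be left alone: screwdriver with an orange handle, lying flat; origin at the centre of its underside.
- spanner: bystander, to be left alone: steel spanner, lying flat; origin at the centre of its underside.
- mouse: bystander, to be left alone: round grey computer mouse, 62 mm across and 32 mm tall; origin at the centre of its underside.
- tipbox: bystander, to be left alone: blue box with a clear lid, 87 x 122 x 66 mm; origin at the centre of its underside.
- jar: bystander, to be left alone: small jar, 60 mm across and 70 mm tall; origin at the centre of its underside.
Not all that is in view belongs to the job. Leave any brown look-alike of the part that bears holder_floor alone. Leave any green look-alike of the offset_lever alone.

How it is judged:
On the way, in this order (a step that is already met when the one before it is completed fails the run):
1. the cap is lifted off the spindle in the gripper (height (world z) of cap_center above 0.085 m and contact force between the fingers and cap above 0.3 N), for 0.1 s.
2. the cap stands in the holder, open end down, released and still (horizontal distance between cap_center and holder_floor below 0.01 m and z of cap_center in the frame of holder_floor between 0.02 and 0.03 m and angle between cap_center's own z axis and vertical below 0.12 rad and contact force between the fingers and cap below 0.05 N and linear speed of cap below 0.03 m/s), for 0.2 s.
3. the lever is lifted clear of its rest, level, gripped within 20 mm of its balance point (horizontal distance between the grasp point and lever_balance below 0.02 m and angle between lever_balance's own z axis and vertical below 0.12 rad and contact force between the fingers and offset_lever above 2 N and contact force between offset_lever and rest below 0.1 N and height (world z) of lever_bore above 0.06 m), for 0.2 s.
At the end, for the whole second after the job is handed in: The lever hangs still in the gripper only: held within 20 mm of balance, level within 7 deg, bore within 12 mm of the spindle axis, boss within 28 mm of the fork post in plan, hub 25 to 85 mm above the spindle; the cap stands upright, released, on the holder floor within 10 mm of centre (horizontal distance between the grasp point and lever_balance below 0.02 m and angle between each of lever_balance, cap_center's own z axis and vertical below 0.12 rad and contact force between the fingers and offset_lever above 2 N and contact force between offset_lever and rest below 0.1 N and horizontal distance between cap_center and holder_floor below 0.01 m and z of cap_center in the frame of holder_floor between 0.02 and 0.03 m and contact force between the fingers and cap below 0.05 N and horizontal distance between lever_bore and spindle_top below 0.012 m and horizontal distance between lever_tip and fork_top below 0.028 m and z of lever_bore in the frame of spindle_top between 0.025 and 0.085 m and contact force between offset_lever and jig below 0.1 N and linear speed of offset_lever below 0.03 m/s); the arm keeps its last pose, push and grip.
It fails at once if the lever touches the jig (contact force between offset_lever and jig above 1 N).
It fails at once if the cap is dropped from more than about 2 cm or thrown (contact force between the fingers and cap below 0.01 N and linear speed of cap above 0.65 m/s).
It fails at once if another thing on the bench is moved by more than 3 cm (distance of any of dish, reagent, driver, spanner, mouse, tipbox, jar from where it was at the start of the episode above 0.03 m).
It also fails if it takes over 56 s, if anything falls off the work surface, if the arm or the gripper's body presses on something with over 40 N, if the wrist force passes 120 N, or if a joint passes its speed limit or range.

ROBOT

A 7-joint arm with a two-finger parallel gripper is mounted at the origin on the work surface. World frame = base frame: x ahead of the robot, y to its left, z up, the work surface at z = 0. Lengths are in m, angles in rad, forces in N, time in s.
With the tool pointing down it reaches from about 0.425 to 0.95 m from the base axis. Payload 4.7 kg.
Tool frame: the origin (TCP) lies at the very end of the fingers, on their centre line; the grasp point (between the pads) lies manip.pinch_z behind it (manip.pinch_z is the distance from the TCP to the grasp point, in m); z points along the fingers, y is the direction in which the jaws open and shut (so a half turn about z gives the same grasp; the last joint's range is limited). The gripper opens to 85 mm and grips with 20 to 120 N. Pads are 22 mm wide; open, the fingers measure 114 mm over their backs; the gripper's body (76 mm by 85 mm) begins 54 mm behind the grasp point. The pads swing forward as they close: fully open they stand 13 mm farther back than shut.
Start: joints at [1.084, 0.469, -0.049, 1.532, 0.024, 1.141, -0.082], TCP at [0.298, -0.605, 0.231] pointing down, gripper open.
Joint ranges: [-2.59, 2.59], [-0.33, 1.99], [-1.39, 1.29], [0.1, 2.45], [-1.04, 4.18], [0.21, 1.99], [-2.66, 2.66]. Speed limits (rad/s): [2.57, 2.57, 3.14, 3.14, 3.14, 3.14, 3.14].

INTERFACE

Orientations are given as a rotation vector (axis times angle).
In Python, from rig import sensors, imaging, workorder, look_for, place_of, manip gives the robot as it stands.
- The arm moves only by the shell command python3 -m crank 'ROWS' [FORCE]. ROWS is JSON, a list of rows, each a list of 3 entries, a list of its own where there are three numbers: the shift along the world's x, y, z in mm, then the turn about the world's z in rad, then the closure in counts, from 0 (fully open) to 255 (shut). In form: [[[tx, ty, tz], yaw, fingers], ...]. A call has 1 to 12 rows; each row shifts and turns the commanded pose from where the row before left it; what a row does not reach is not made up. A row lasts 1/8 s, in which the tool goes at most 62.5 mm and 10.7 degrees, less where a joint would pass 70% of its speed; a pose out of reach is approached as far as the arm can. A call with a gripper value outside its range is refused whole. The fingers move at their own pace and stop on an object; FORCE is the grip in N (left out, the last holds). Time passes only in rows, so rows that do not move let the fingers close. It gives the time, the measured TCP pose, the force and the opening at its end, in the units of the state.
- sensors.observe(): the state, without advancing time (a new reading comes with each control period).
- imaging.read_camera(name): name is "scene" or "side" or "wrist"; returns a dict with "image" (420x560x3 uint8, red, green, blue), "intrinsics" (3x3 intrinsics, pixels), "world_to_cam" (4x4, takes a point from world to camera coordinates); the wrist camera has in their place "mount" (4x4, takes a point from camera to tool coordinates, whose origin is the TCP and whose axes are the flange's). Camera axes: x right, y up, looking along -z (the intrinsics and any distortion apply to the point x, -y, -z); pixel columns grow to the right and rows downward; lengths in m; the calibration is good to about 2 mm. A picture is of the moment at which its call begins: read the wrist's pose just before it. There is no depth.
- workorder.sign_off(): hands the job in, once; it reports no verdict.
Trained networks look in the newest picture that a camera, given by its name, has taken for a name from the list of things; names that differ only in an ending like _2 or _b are one class to them, and where a whole thing is asked for, a point or a joint stands for the part that bears it (a point fixed in the world has none). Each returns a list of dicts, best first, with "score" (0 to 1); they miss things now and then, are a little off and sometimes report something else, mostly with a low value. They report only what shows in the picture. A call takes as long as a camera call. They do not tell look-alikes from the thing itself.
- look_for(camera, thing): "point" ([x, y, z] in m, in the coordinates of the camera as it stood for that picture, good to about 4 mm: the middle of the surface that is visible of it).
- place_of(camera, thing): "point" ([x, y, z] in m, in the coordinates of the camera as it stood for that picture, good to about 4 mm: a listed point, or the origin of a listed thing).
The state is a dict: "clock": time; "q": joint angles; "joint_velocities": joint speeds; "effort": joint torques, N m; "tool_pos": TCP position; "ee_rot": TCP orientation; "ft_force": force on the tool from outside, world axes, zero at the start; "ft_torque": the same for the moment, N m; "width": finger opening in m.
Only numpy, scipy, OpenCV 4.12 (cv2) and the standard library are available. Lean on these libraries where they do the work, as an engineer would, in place of code of your own. Each camera call takes 0.05 s, during which the arm holds its last target. There are 200 camera calls.

## Working session

There is one attempt and no reset: what is moved stays moved. The work goes in short steps, Python scripts to look and compute and a shell command to move; the robot and the scene stay as the last step left them, time stands still between calls to the robot, and variables do not carry over. Pictures are saved under pics/ and viewed, about 8 in all and at most 12, crops included, and the job is handed in when it is done.

```bash
ls; mkdir -p pics; cat > h.py <<'E'
import numpy as np, cv2
from scipy.spatial.transform import Rotation as R
from rig import sensors, imaging, workorder, look_for, place_of, manip
def pose(): 
    s=sensors.observe(); T=np.eye(4); T[:3,:3]=R.from_rotvec(s["ee_rot"]).as_matrix(); T[:3,3]=s["tool_pos"]; return T
def cam(name):
    T=pose(); c=imaging.read_camera(name)
    c["c2w"]=T@np.array(c["mount"]) if name=="wrist" else np.linalg.inv(np.array(c["world_to_cam"]))
    return c
def px(c,p):
    q=np.linalg.inv(c["c2w"])@np.r_[p,1]; K=np.array(c["intrinsics"]); u=K@np.array([q[0],-q[1],-q[2]]); return u[:2]/u[2]
def ray(c,uv,z):
    K=np.array(c["intrinsics"]); d=np.linalg.inv(K)@np.array([uv[0],uv[1],1.]); d=c["c2w"][:3,:3]@np.array([d[0],-d[1],-d[2]]); o=c["c2w"][:3,3]
    return o+d*(z-o[2])/d[2]
def find(c,name,thing,f=place_of,n=3):
    for r in f(name,thing)[:n]:
        p=(c["c2w"]@np.r_[r["point"],1])[:3]; print(name,thing,round(r["score"],2),p.round(3),px(c,p).round(0))
def save(c,fn,crop=None,s=1):
    im=c["image"][:,:,::-1]
    if crop: im=im[crop[1]:crop[3],crop[0]:crop[2]]
    cv2.imwrite("pics/"+fn,cv2.resize(im,None,fx=s,fy=s,interpolation=cv2.INTER_CUBIC))
E
python3 - <<'E'
from h import *
print(manip.pinch_z, [k for k in imaging.read_camera("scene")])
for n in ["scene","side"]:
    c=cam(n); save(c,n+"0.png",None,1.4)
    for t in ["cap_center","spindle_top","fork_top","holder_floor","lever_balance","lever_bore","lever_tip"]: find(c,n,t)
    if n=="scene":
        for t in "dish reagent driver spanner mouse tipbox jar".split(): find(c,n,t,n=1)
print(pose().round(3))
E
```

```text
pics
0.0187 ['image', 'intrinsics', 'world_to_cam']
scene cap_center 0.6 [ 0.451 -0.247  0.049] [207. 281.]
scene spindle_top 0.67 [ 0.45  -0.245  0.061] [207. 277.]
scene fork_top 0.78 [ 0.657 -0.216  0.048] [287. 318.]
scene holder_floor 0.86 [ 0.6   -0.098  0.003] [297. 280.]
scene holder_floor 0.65 [0.623 0.001 0.007] [327. 257.]
scene lever_balance 0.93 [0.511 0.223 0.045] [337. 179.]
scene lever_balance 0.66 [0.543 0.227 0.002] [346. 194.]
scene lever_balance 0.55 [0.199 0.289 0.013] [266. 137.]
scene lever_bore 0.87 [0.152 0.258 0.001] [249. 139.]
scene lever_bore 0.83 [0.452 0.229 0.033] [321. 173.]
scene lever_tip 0.69 [0.652 0.222 0.037] [381. 202.]
scene lever_tip 0.58 [ 0.319  0.372 -0.002] [310. 141.]
scene dish 0.91 [ 0.481  0.003 -0.004] [282. 234.]
scene reagent 0.82 [ 0.628  0.447 -0.   ] [407. 164.]
scene driver 0.93 [ 0.423 -0.484 -0.002] [124. 363.]
scene spanner 0.62 [0.51  0.224 0.046] [337. 178.]
scene mouse 0.72 [ 0.623 -0.432  0.001] [209. 399.]
scene tipbox 0.89 [ 0.798 -0.08  -0.002] [372. 319.]
scene jar 0.73 [0.628 0.449 0.001] [408. 164.]
side cap_center 0.57 [ 0.452 -0.242  0.047] [322. 172.]
side spindle_top 0.81 [ 0.452 -0.242  0.058] [322. 170.]
side spindle_top 0.3 [ 0.623 -0.429  0.005] [301. 137.]
side fork_top 0.62 [ 0.658 -0.215  0.047] [266. 158.]
side holder_floor 0.76 [0.621 0.004 0.004] [243. 210.]
side holder_floor 0.76 [ 0.6   -0.104  0.008] [265. 190.]
side lever_balance 0.73 [0.199 0.292 0.014] [323. 337.]
side lever_balance 0.66 [0.51  0.227 0.052] [234. 263.]
side lever_bore 0.64 [0.149 0.253 0.003] [346. 335.]
side lever_bore 0.56 [0.445 0.233 0.032] [253. 278.]
side lever_tip 0.97 [0.321 0.371 0.001] [267. 343.]
side lever_tip 0.75 [0.656 0.221 0.035] [195. 246.]
side lever_tip 0.35 [ 0.798 -0.081  0.002] [213. 177.]
[[ 0.897  0.442  0.     0.298]
 [ 0.442 -0.897 -0.    -0.605]
 [ 0.     0.    -1.     0.231]
 [ 0.     0.     0.     1.   ]]
```

View pics/scene0.png

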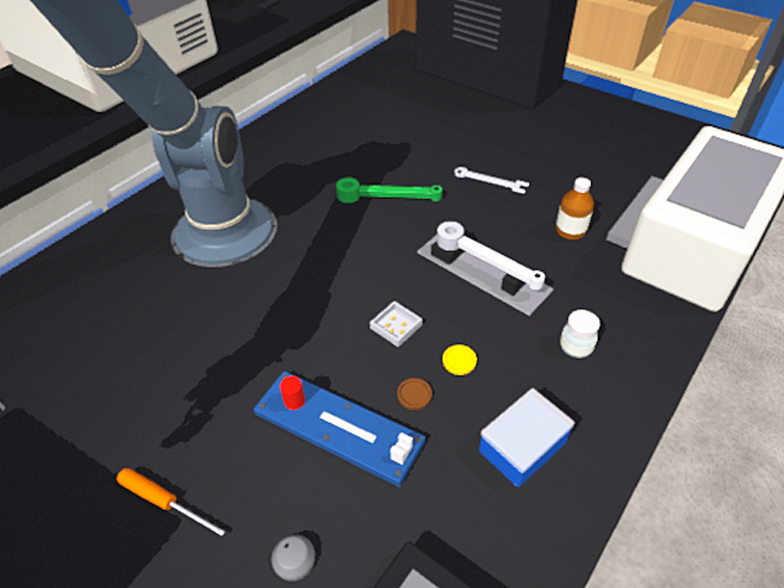

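```bash
python3 - <<'E'
from h import *
c=cam("scene"); a=c["image"][210:330,190:350]; b=c["image"][100:240,230:417]
a=cv2.resize(a,(700,525)); b=cv2.resize(b,(700,525))
im=np.vstack([a,b])[:,:,::-1]
cv2.imwrite("pics/crop1.png",cv2.resize(im,(400,600)))
E
```

```text
(no output)
```

View pics/crop1.png

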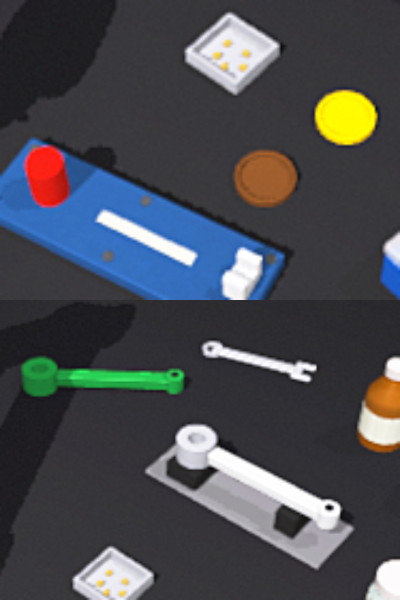

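The target holder is the yellow one at scene px (327,257), world about (0.622, 0.002). The brown cup at (297,280) is the look-alike. The target lever is the grey metal one on the rest at px (337,179). The green one at (266,137) lies flat and is the decoy. The crop confirms both. The red cap on the jig is at px (207,278). Both cameras agree on the positions, and the distances and heights fit the description.

Next I move above the cap for a wrist view.

```bash
python3 -m crank '[[[22,52,-4],-0.06,0],[[22,52,-4],-0.06,0],[[22,52,-4],-0.06,0],[[22,52,-4],-0.06,0],[[22,52,-4],-0.06,0],[[22,50,-4],-0.06,0],[[21,50,-4],-0.06,0],[[0,0,0],0,0],[[0,0,0],0,0]]' 30
python3 - <<'E'
from h import *
print(pose()[:3].round(4)); print(sensors.observe()["q"], np.round(sensors.observe()["ft_force"],2))
c=cam("wrist"); save(c,"w1.png")
for t in ["cap_center","spindle_top","fork_top","jig","holder_floor"]: find(c,"wrist",t,n=2)
print(px(c,np.array([.451,-.245,.07])))
E
```

```text
clock: 2.38
tool_pos: [0.4513, -0.2461, 0.2035]
ee_rot: [3.14, 0.059, 0.0]
ft_force: [-0.3, -0.3, 0.5]
width: 0.0853
[[ 9.993e-01  3.790e-02  1.000e-04  4.513e-01]
 [ 3.790e-02 -9.993e-01 -8.000e-04 -2.461e-01]
 [ 1.000e-04  8.000e-04 -1.000e+00  2.035e-01]]
[ 0.53374468  0.24129915 -0.1379227   1.93792104  0.04086462  0.96454318
 -1.15642964] [-0.28 -0.29  0.52]
wrist cap_center 0.75 [ 0.453 -0.24   0.044] [268. 183.]
wrist holder_floor 0.83 [ 0.598 -0.107  0.005] [140.  26.]
[273.16986616 191.19400117]
```

View pics/w1.png

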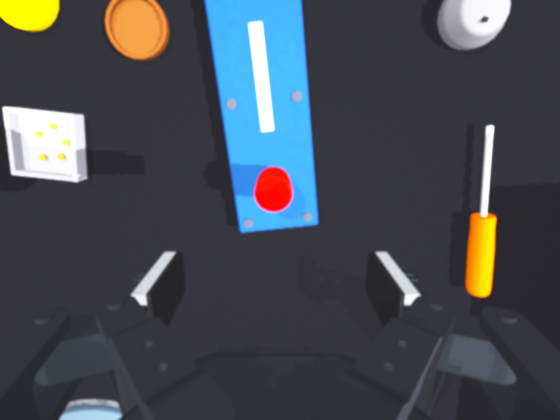

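The wrist view shows the cap at about px (274,190), on the gripper's centre line. The dish is at (45,145) and the driver at (482,230), both well off to the sides. I'll refine the cap position by fitting a projected cylinder to the red blob.

```bash
cat >> h.py <<'E'
def red(c):
    im=c["image"].astype(int); m=((im[...,0]>130)&(im[...,1]<90)&(im[...,2]<90)).astype(np.uint8)
    n,l,s,ce=cv2.connectedComponentsWithStats(m); k=1+np.argmax(s[1:,4]); return s[k],ce[k]
def fitcap(c,z0,g):
    from scipy.optimize import least_squares
    s,_=red(c); meas=np.array([s[0],s[1],s[0]+s[2]-1,s[1]+s[3]-1])
    a=np.linspace(0,6.28,60)
    def f(p):
        u=np.array([px(c,np.array([p[0]+.018*np.cos(t),p[1]+.018*np.sin(t),z])) for z in (z0,z0+.05) for t in a])
        return np.r_[u.min(0),u.max(0)]-meas
    r=least_squares(f,g,diff_step=1e-3); print("cap",r.x.round(4),"res",r.fun.round(1))
E
python3 - <<'E'
from h import *
for n in ["scene","side","wrist"]: fitcap(cam(n),.02,[.451,-.245])
E
```

```text
cap [ 0.4511 -0.2427] res [-0.8 -0.6  0.8  0.5]
cap [ 0.4504 -0.2476] res [-0.8 -0.9  0.8  0.8]
cap [ 0.4488 -0.2444] res [-1.9 -2.9  1.9  2.8]
```

```bash
python3 -m crank '[[[-1,1,-40],0,0],[[0,0,-40],0,0],[[0,0,-40],0,0],[[0,0,-30],0,0],[[0,0,-18],0,0],[[0,0,0],0,0],[[0,0,0],0,255],[[0,0,0],0,255],[[0,0,0],0,255],[[0,0,0],0,255],[[0,0,0],0,255],[[0,0,0],0,255]]' 30
```

```text
clock: 4.32
tool_pos: [0.4509, -0.2448, 0.0364]
ee_rot: [3.14, 0.059, 0.002]
ft_force: [-1.1, 0.8, 7.6]
width: 0.0357
```

```bash
python3 -m crank '[[[0,0,0],0,255],[[0,0,20],0,255],[[0,0,30],0,255],[[0,0,40],0,255],[[0,0,30],0,255],[[0,0,0],0,255]]' 30
python3 - <<'E'
from h import *
print(pose()[:3,3].round(4), sensors.observe()["width"])
for n in ["scene","side"]:
    c=cam(n); save(c,n+"1.png",None,1.2)
    for t in ["cap_center","spindle_top","fork_top","holder_floor","jig"]: find(c,n,t,n=2)
    for t in ["holder_floor"]: find(c,n,t,look_for,n=2)
    # yellow blob -> rim
    im=c["image"].astype(int); m=((im[...,0]>150)&(im[...,1]>130)&(im[...,2]<90)).astype(np.uint8)
    k,l,s,ce=cv2.connectedComponentsWithStats(m); i=1+np.argmax(s[1:,4]); print(s[i],ce[i],ray(c,ce[i],.009).round(4))
E
```

```text
clock: 5.08
tool_pos: [0.4519, -0.2452, 0.1578]
ee_rot: [3.138, 0.059, 0.008]
ft_force: [-0.6, -0.9, -0.7]
width: 0.0354
[ 0.4519 -0.2452  0.1578] 0.03541248681660464
scene cap_center 0.8 [ 0.453 -0.248  0.163] [200. 251.]
scene spindle_top 0.79 [ 0.45  -0.242  0.059] [208. 276.]
scene fork_top 0.65 [ 0.658 -0.216  0.047] [287. 319.]
scene holder_floor 0.77 [ 0.602 -0.097  0.   ] [298. 281.]
scene jig 0.76 [ 0.534 -0.233  0.001] [240. 305.]
scene jig 0.7 [ 0.453 -0.247  0.139] [202. 257.]
scene holder_floor 0.64 [ 0.602 -0.102 -0.001] [296. 282.]
scene holder_floor 0.62 [ 0.553 -0.24   0.019] [244. 308.]
[316 246  25  22 425] [327.79529412 256.45647059] [0.6247 0.0013 0.009 ]
side cap_center 0.45 [ 0.453 -0.244  0.162] [325. 146.]
side fork_top 0.89 [ 0.654 -0.213  0.048] [267. 158.]
side holder_floor 0.7 [ 0.6   -0.103  0.007] [265. 191.]
side holder_floor 0.66 [0.624 0.004 0.006] [243. 209.]
side jig 0.77 [ 0.534 -0.228 -0.004] [298. 178.]
side holder_floor 0.78 [0.62  0.007 0.005] [243. 210.]
side holder_floor 0.63 [ 0.601 -0.102  0.003] [264. 192.]
[357 142  25   8  93] [368.91397849 145.27956989] [ 0.3732 -0.5034  0.009 ]
```

View pics/scene1.png

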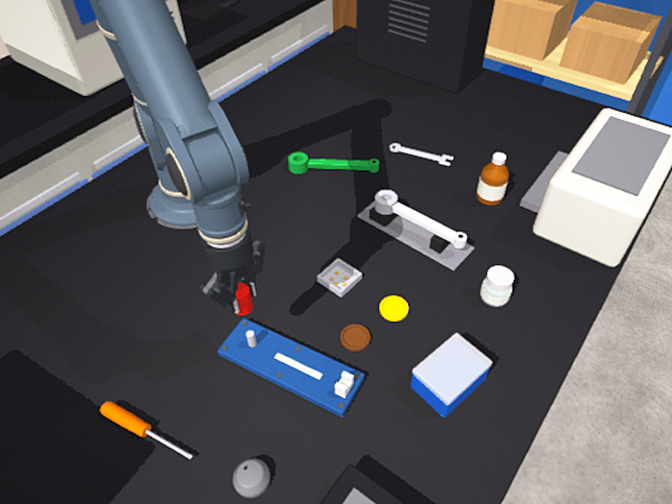

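The cap is in the gripper at view px (244,298), the spindle is bare at (251,338), and the yellow holder is at (394,308). I'll stop short of the holder and take a wrist view.

```bash
python3 -m crank '[[[20,48,0],0,255],[[20,48,0],0,255],[[20,48,0],0,255],[[20,48,0],0,255],[[20,48,0],0,255],[[2,7,0],0,255],[[0,0,0],0,255],[[0,0,0],0,255]]' 30
python3 - <<'E'
from h import *
print(pose()[:3].round(4), sensors.observe()["width"])
c=cam("wrist"); save(c,"w2.png")
im=c["image"].astype(int); m=((im[...,0]>150)&(im[...,1]>130)&(im[...,2]<90)).astype(np.uint8)
k,l,s,ce=cv2.connectedComponentsWithStats(m); i=1+np.argmax(s[1:,4]); print(s[i],ce[i],ray(c,ce[i],.009).round(4))
find(c,"wrist","holder_floor"); 
fitcap(c,.14,[.56,.002])
E
```

```text
clock: 6.78
tool_pos: [0.5519, 0.0006, 0.1552]
ee_rot: [3.14, 0.055, -0.001]
ft_force: [0.2, -0.7, -0.8]
width: 0.0354
[[ 9.994e-01  3.520e-02 -6.000e-04  5.519e-01]
 [ 3.510e-02 -9.994e-01 -1.100e-03  6.000e-04]
 [-6.000e-04  1.100e-03 -1.000e+00  1.552e-01]] 0.03541752686570736
[ 241   78   68   71 3796] [274.59720759 112.82244468] [0.6213 0.0026 0.009 ]
wrist holder_floor 0.86 [0.62  0.002 0.003] [275. 115.]
wrist holder_floor 0.55 [ 0.601 -0.107  0.005] [390. 139.]
wrist holder_floor 0.49 [0.533 0.226 0.001] [ 48. 196.]
cap [5.501e-01 2.000e-04] res [-1.7 -2.1  1.7  2. ]
```

View pics/w2.png

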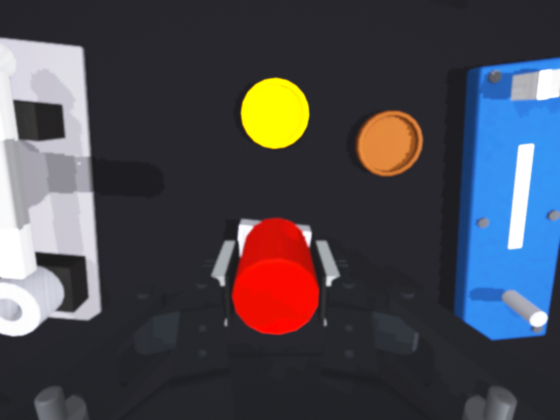

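The wrist view shows the holder at px (275,113) and the cap upright in the jaws at (276,285). Their offset is about +71 mm in x and +2 mm in y. I'll move over the holder, lower most of the way and check the height.

```bash
python3 -m crank '[[[36,1,0],0,255],[[35,1,0],0,255],[[0,0,-35],0,255],[[0,0,-35],0,255],[[0,0,-30],0,255],[[0,0,-15],0,255],[[0,0,0],0,255],[[0,0,0],0,255]]' 30
python3 - <<'E'
from h import *
print(pose()[:3].round(4))
c=cam("scene");fitcap(c,.024,[.622,.002]); c=cam("side"); fitcap(c,.024,[.622,.002])
print(red(c), px(c,np.array([.622,.002,.02])),px(c,np.array([.622,.002,.004])))
E
```

```text
clock: 7.88
tool_pos: [0.6244, 0.0044, 0.0416]
ee_rot: [3.141, 0.059, 0.004]
ft_force: [-0.4, -0.7, -0.6]
width: 0.0357
[[ 9.993e-01  3.740e-02  2.400e-03  6.244e-01]
 [ 3.740e-02 -9.993e-01  0.000e+00  4.400e-03]
 [ 2.400e-03  1.000e-04 -1.000e+00  4.160e-02]]
cap [ 0.6114 -0.1201] res [ 3.6 -6.2 -3.6  6.1]
cap [ 0.6207 -0.0027] res [-3.4 -1.4  3.5  1.3]
(array([241, 191,   6,  17,  87], dtype=int32), array([243.3908046 , 199.08045977])) [242.9960068 205.8172729] [243.25529722 209.07813602]
```

```bash
python3 -m crank '[[[-1,-2,-8],0,255],[[0,0,-6],0,255],[[0,0,-4],0,255],[[0,0,-2],0,255],[[0,0,0],0,255],[[0,0,0],0,255]]' 30
```

```text
clock: 8.72
tool_pos: [0.6223, 0.0026, 0.0205]
ee_rot: [3.141, 0.059, -0.0]
ft_force: [-1.0, -0.5, 1.7]
width: 0.0353
```

There is light floor contact: Fz went from −0.6 to 1.7 N at TCP z 0.0205, where I expected it. Releasing now.

```bash
python3 -m crank '[[[0,0,0],0,120],[[0,0,0],0,90],[[0,0,0],0,60],[[0,0,0],0,60],[[0,0,0],0,60],[[0,0,20],0,60],[[0,0,35],0,60],[[0,0,45],0,60],[[0,0,35],0,0],[[-60,0,0],0,0],[[0,0,0],0,0],[[0,0,0],0,0]]' 30
python3 - <<'E'
from h import *
print(pose()[:3].round(4), sensors.observe()["width"])
for n in ["scene","side","wrist"]:
    c=cam(n); fitcap(c,.004,[.622,.002]); find(c,n,"cap_center",n=1)
    if n=="wrist": save(c,"w3.png")
E
```

```text
clock: 10.22
tool_pos: [0.563, 0.0025, 0.1569]
ee_rot: [3.141, 0.059, 0.004]
ft_force: [-0.2, -0.5, 0.8]
width: 0.0855
[[ 9.993e-01  3.780e-02  2.800e-03  5.630e-01]
 [ 3.780e-02 -9.993e-01 -2.000e-04  2.500e-03]
 [ 2.800e-03  3.000e-04 -1.000e+00  1.569e-01]] 0.08553324543342236
cap [0.6222 0.0056] res [-0.4 -0.9  0.3  0.9]
scene cap_center 0.6 [0.624 0.001 0.033] [328. 251.]
cap [0.6252 0.0016] res [ 0.1 -0.7 -0.1  0.7]
side cap_center 0.46 [0.622 0.006 0.031] [242. 204.]
cap [0.6198 0.0019] res [-2.2 -2.1  2.2  2.4]
wrist cap_center 0.81 [0.623 0.006 0.028] [273. 126.]
```

View pics/w3.png

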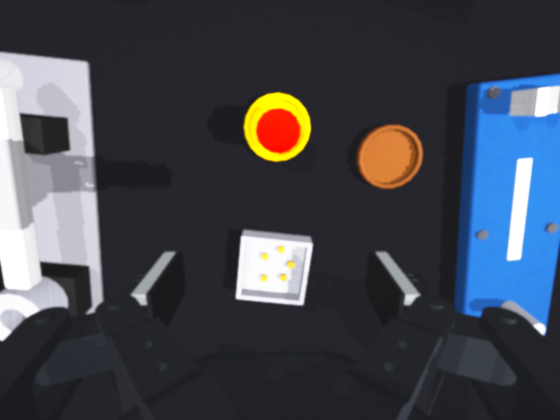

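The cap (279,130) stands upright inside the yellow holder (277,126) and the gripper is clear of it. Next is a wrist view of the lever.

```bash
python3 -m crank '[[[-24,44,18],-0.016,0],[[-24,44,18],-0.016,0],[[-24,44,18],-0.016,0],[[-24,44,18],-0.016,0],[[-24,44,18],-0.016,0],[[0,0,0],0,0],[[0,0,0],0,0]]' 30
cat > lev.py <<'E'
from h import *
T=pose(); print(T[:3].round(4), sensors.observe()["width"])
for n in ["wrist","scene","side"]:
    c=cam(n)
    for t in ["lever_balance","lever_bore","lever_tip"]: find(c,n,t,n=2)
    if n=="wrist": save(c,"w4.png")
E
python3 lev.py
```

```text
clock: 11.4
tool_pos: [0.4428, 0.222, 0.2451]
ee_rot: [3.14, -0.067, -0.0]
ft_force: [0.4, -0.5, -0.3]
width: 0.0858
[[ 9.991e-01 -4.230e-02 -1.000e-04  4.428e-01]
 [-4.230e-02 -9.991e-01 -7.000e-04  2.220e-01]
 [-0.000e+00  7.000e-04 -1.000e+00  2.451e-01]] 0.08575246473055134
wrist lever_balance 0.92 [0.197 0.291 0.016] [235. 341.]
wrist lever_balance 0.8 [0.509 0.226 0.047] [268. 116.]
wrist lever_bore 0.97 [0.45  0.232 0.031] [265. 169.]
wrist lever_tip 0.68 [ 0.319  0.365 -0.002] [176. 261.]
scene lever_balance 0.71 [0.51  0.225 0.047] [337. 178.]
scene lever_balance 0.68 [0.199 0.291 0.014] [266. 136.]
scene lever_bore 0.72 [0.45  0.229 0.031] [320. 173.]
scene lever_bore 0.57 [ 0.533 -0.232 -0.002] [240. 306.]
scene lever_tip 0.94 [0.652 0.219 0.035] [380. 203.]
scene lever_tip 0.79 [0.318 0.371 0.001] [310. 140.]
side lever_balance 0.86 [0.514 0.228 0.05 ] [233. 263.]
side lever_balance 0.62 [0.198 0.292 0.016] [323. 336.]
side lever_bore 0.93 [0.445 0.23  0.031] [254. 277.]
side lever_tip 0.91 [ 0.32   0.372 -0.002] [267. 344.]
side lever_tip 0.58 [ 0.656 -0.213  0.047] [266. 158.]
```

View pics/w4.png

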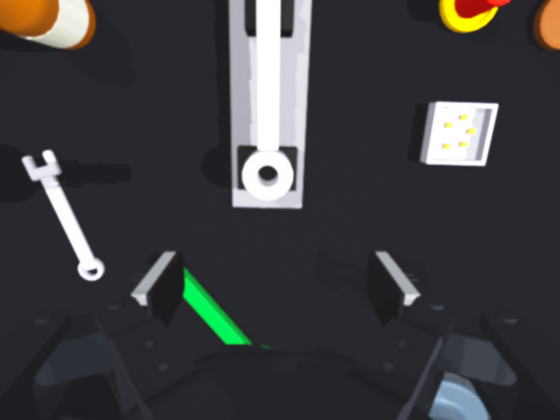

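The grey lever hub is at px (268,173) and its bar runs straight up the image, so the tool yaw already matches it. The green decoy is out at the lower left. I'll do a quick hub and bar measurement, then grasp.

```bash
python3 - <<'E'
from h import *
c=cam("wrist"); g=cv2.cvtColor(c["image"],cv2.COLOR_RGB2GRAY)
m=(g>225).astype(np.uint8); k,l,s,ce=cv2.connectedComponentsWithStats(m); i=l[100,268]; print(s[i])
for r in (50,80,110,140): 
    x=np.where(l[r]==i)[0]; print(r,x.min(),x.max(),ray(c,[(x.min()+x.max())/2,r],.058).round(4))
ys,xs=np.where(l==i); o=(ys>150); print(xs[o].min(),xs[o].max(),ys.max())
d=(g<90)&(np.hypot(np.arange(560)[None]-268,np.arange(420)[:,None]-173)<15); y,x=np.where(d); print("hole",x.mean(),y.mean(),ray(c,[x.mean(),y.mean()],.06).round(4))
w=xs[o].max()-xs[o].min(); cx=(xs[o].max()+xs[o].min())/2; print("ring", ray(c,[cx,ys.max()-w/2],.066).round(4))
E
```

```text
[ 235    0   58  205 5886]
50 252 280 [0.5712 0.2251 0.058 ]
80 251 279 [0.5438 0.2275 0.058 ]
110 253 279 [0.515 0.228 0.058]
140 253 279 [0.4846 0.2296 0.058 ]
235 292 204
hole 267.81081081081084 172.5891891891892 [0.4501 0.2293 0.06  ]
ring [0.4483 0.2339 0.066 ]
```

```bash
python3 -m crank '[[[34,3,-40],-0.005,0],[[33,2,-40],0,0],[[0,0,-40],0,0],[[0,0,-35],0,0],[[0,0,-20],0,0],[[0,0,0],0,0],[[0,0,0],0,0]]' 70
```

```text
clock: 12.92
tool_pos: [0.51, 0.228, 0.0712]
ee_rot: [-3.14, 0.074, -0.002]
ft_force: [1.2, -0.1, 0.9]
width: 0.0851
```

```bash
python3 -m crank '[[[0,0,-20],0,0],[[0,0,-14],0,0],[[0,0,-7],0,0],[[0,0,0],0,0],[[0,0,0],0,140],[[0,0,0],0,200],[[0,0,0],0,255],[[0,0,0],0,255],[[0,0,0],0,255],[[0,0,0],0,255],[[0,0,0],0,255]]' 70
```

```text
clock: 14.3
tool_pos: [0.5097, 0.2275, 0.0298]
ee_rot: [3.141, -0.074, 0.001]
ft_force: [-1.0, -1.1, 6.1]
width: 0.0211
```

```bash
python3 -m crank '[[[0,0,10],0,255],[[0,0,15],0,255],[[0,0,25],0,255],[[0,0,20],0,255],[[0,0,0],0,255],[[0,0,0],0,255],[[0,0,0],0,255]]' 90
sed -i 's/w4.png/w5.png/' lev.py; python3 lev.py; python3 -c "
from h import *
s=sensors.observe();print(s['ft_force'],s['ft_torque']);c=cam('side');save(c,'side2.png',(140,180,380,320),3.2)"
```

```text
clock: 15.18
tool_pos: [0.5086, 0.2271, 0.0983]
ee_rot: [3.14, -0.074, -0.003]
ft_force: [-0.3, 0.6, -5.6]
width: 0.0207
[[ 0.9989 -0.0471 -0.002   0.5086]
 [-0.0472 -0.9989 -0.001   0.2271]
 [-0.0019  0.0011 -1.      0.0983]] 0.020736866519685322
wrist lever_balance 0.88 [0.508 0.226 0.117] [277. 277.]
wrist lever_tip 0.41 [0.32  0.366 0.001] [143. 391.]
scene lever_balance 0.91 [0.198 0.292 0.014] [266. 136.]
scene lever_balance 0.47 [0.624 0.003 0.004] [328. 257.]
scene lever_bore 0.92 [0.452 0.231 0.102] [322. 154.]
scene lever_bore 0.84 [0.152 0.259 0.002] [249. 139.]
scene lever_tip 0.77 [0.318 0.372 0.005] [310. 139.]
side lever_balance 0.84 [0.196 0.294 0.018] [323. 337.]
side lever_balance 0.57 [0.509 0.228 0.121] [233. 249.]
side lever_bore 0.59 [0.448 0.231 0.099] [252. 263.]
side lever_bore 0.25 [0.39  0.5   0.003] [218. 373.]
side lever_tip 0.78 [0.653 0.223 0.102] [192. 232.]
side lever_tip 0.55 [ 0.319  0.371 -0.002] [268. 344.]
[ 0.08839502  0.18167421 -4.55328359] [0.05666921 0.0020465  0.01197472]
```

View pics/side2.png

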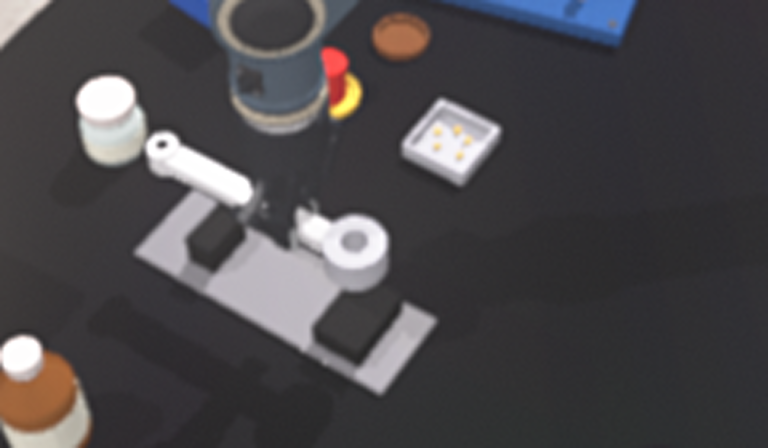

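The lever is lifted, clear and level: bore z about 0.100 and tip about 0.102. It is held at the balance point, and Fz corresponds to about 0.5 kg. I'll carry it high over to the jig while turning +0.187 rad.

```bash
python3 -m crank '[[[0,0,40],0,255],[[0,0,45],0,255],[[0,-40,0],0.02,255],[[0,-50,0],0.02,255],[[0,-50,0],0.02,255],[[0,-50,0],0.02,255],[[0,-50,0],0.02,255],[[0,-50,0],0.02,255],[[0,-50,0],0.02,255],[[0,-50,0],0.02,255],[[0,-40,0],0.02,255],[[0,-33,0],0.007,255]]' 90
python3 -m crank '[[[0,0,0],0,255],[[0,0,0],0,255],[[0,0,0],0,255]]' 90
cat > chk.py <<'E'
from h import *
T=pose(); s=sensors.observe(); print(T[:3].round(4), "yaw",np.arctan2(T[1,0],T[0,0]).round(4), s["width"], np.round(s["ft_force"],1))
for n in ["scene","side","wrist"]:
    c=cam(n)
    for t in ["lever_balance","lever_bore","lever_tip","spindle_top","fork_top","jig"]: find(c,n,t,n=2)
E
python3 chk.py
```

```text
clock: 17.32
tool_pos: [0.5089, -0.2374, 0.1843]
ee_rot: [3.134, 0.218, -0.0]
ft_force: [0.4, 0.8, -3.8]
width: 0.021
clock: 17.7
tool_pos: [0.5096, -0.234, 0.1843]
ee_rot: [-3.133, -0.223, -0.0]
ft_force: [-0.6, -0.4, -5.0]
width: 0.0207
[[ 9.899e-01  1.415e-01  0.000e+00  5.096e-01]
 [ 1.415e-01 -9.899e-01  6.000e-04 -2.340e-01]
 [ 1.000e-04 -6.000e-04 -1.000e+00  1.843e-01]] yaw 0.142 0.02069973319315263 [-0.6 -0.4 -5. ]
scene lever_balance 0.79 [0.199 0.292 0.015] [266. 136.]
scene lever_balance 0.74 [ 0.509 -0.235  0.2  ] [221. 249.]
scene lever_bore 0.88 [ 0.452 -0.242  0.187] [199. 242.]
scene lever_bore 0.75 [0.152 0.255 0.002] [249. 139.]
scene lever_tip 0.97 [ 0.651 -0.214  0.191] [284. 279.]
scene lever_tip 0.86 [0.318 0.37  0.004] [310. 139.]
scene spindle_top 0.61 [ 0.452 -0.243  0.056] [208. 277.]
scene fork_top 0.97 [ 0.656 -0.215  0.049] [287. 318.]
scene jig 0.71 [ 0.536 -0.232 -0.002] [241. 306.]
scene jig 0.49 [ 0.544  0.227 -0.   ] [346. 194.]
side lever_balance 0.62 [0.199 0.295 0.017] [322. 337.]
side lever_balance 0.55 [ 0.509 -0.234  0.206] [308. 132.]
side lever_bore 0.93 [ 0.149  0.255 -0.   ] [345. 336.]
side lever_bore 0.79 [ 0.446 -0.242  0.184] [327. 142.]
side lever_tip 0.9 [ 0.656 -0.213  0.19 ] [266. 126.]
side lever_tip 0.61 [ 0.32   0.368 -0.001] [268. 342.]
side spindle_top 0.68 [ 0.449 -0.242  0.06 ] [323. 170.]
side fork_top 0.63 [ 0.654 -0.213  0.047] [267. 158.]
side jig 0.55 [ 0.534 -0.229 -0.001] [299. 177.]
wrist lever_balance 0.95 [ 0.51  -0.235  0.198] [274. 268.]
wrist lever_bore 0.68 [ 0.621 -0.432  0.   ] [483.  99.]
wrist lever_tip 0.47 [ 0.622 -0.434  0.003] [486.  98.]
wrist jig 0.24 [ 0.509 -0.238  0.202] [280. 274.]
```

The bore and the spindle agree within about 2 mm, and so do the tip and the fork. Lowering to about 5 cm clearance.

```bash
python3 -m crank '[[[1,0,-20],0,255],[[0,0,-25],0,255],[[0,0,-20],0,255],[[0,0,-10],0,255],[[0,0,-3],0,255],[[0,0,0],0,255],[[0,0,0],0,255],[[0,0,0],0,255],[[0,0,0],0,255]]' 90
python3 chk.py; python3 - <<'E'
from h import *
a=cam("scene"); b=cam("side"); fitcap(a,.004,[.622,.002])
x=cv2.resize(a["image"][180:400,150:400],(500,440)); y=cv2.resize(b["image"][90:240,200:370],(500,440))
im=np.hstack([x,y])[:,:,::-1]; cv2.imwrite("pics/fin.png",cv2.resize(im,(800,352)))
E
```

```text
clock: 19.88
tool_pos: [0.5105, -0.2356, 0.1067]
ee_rot: [3.134, 0.219, 0.001]
ft_force: [0.8, -0.5, -4.3]
width: 0.0207
[[ 9.902e-01  1.393e-01  6.000e-04  5.105e-01]
 [ 1.393e-01 -9.902e-01 -3.000e-04 -2.356e-01]
 [ 6.000e-04  4.000e-04 -1.000e+00  1.067e-01]] yaw 0.1398 0.020705608284907934 [ 0.8 -0.5 -4.3]
scene lever_balance 0.82 [0.196 0.292 0.015] [266. 135.]
scene lever_balance 0.63 [ 0.513 -0.235  0.122] [227. 272.]
scene lever_bore 0.84 [0.15  0.258 0.   ] [248. 139.]
scene lever_bore 0.69 [ 0.454 -0.245  0.11 ] [205. 265.]
scene lever_tip 0.98 [ 0.655 -0.215  0.111] [286. 302.]
scene lever_tip 0.97 [0.317 0.372 0.005] [310. 139.]
scene spindle_top 0.77 [ 0.45  -0.241  0.058] [208. 276.]
scene fork_top 0.56 [ 0.658 -0.216  0.045] [287. 319.]
scene fork_top 0.49 [ 0.8   -0.083  0.001] [373. 320.]
scene jig 0.79 [ 0.536 -0.232  0.001] [241. 306.]
scene jig 0.21 [0.623 0.001 0.032] [328. 251.]
side lever_balance 0.95 [ 0.512 -0.237  0.128] [307. 150.]
side lever_balance 0.9 [0.2   0.294 0.018] [322. 337.]
side lever_bore 0.64 [ 0.447 -0.241  0.11 ] [325. 159.]
side lever_bore 0.64 [0.148 0.256 0.004] [346. 336.]
side lever_tip 0.8 [ 0.321  0.373 -0.002] [267. 344.]
side lever_tip 0.78 [ 0.652 -0.213  0.11 ] [267. 145.]
side spindle_top 0.82 [ 0.449 -0.24   0.058] [323. 171.]
side fork_top 0.76 [ 0.657 -0.215  0.047] [266. 158.]
side fork_top 0.26 [ 0.446 -0.24   0.106] [325. 160.]
side jig 0.59 [ 0.536 -0.229 -0.001] [298. 177.]
wrist lever_balance 0.57 [ 0.508 -0.235  0.123] [273. 277.]
wrist spindle_top 0.34 [ 0.416 -0.483  0.005] [521. 331.]
cap [0.6222 0.0056] res [-0.4 -0.9  0.3  0.9]
```

View pics/fin.png

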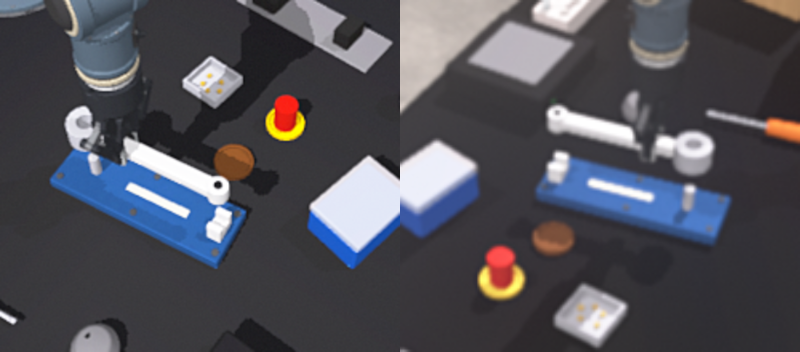

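The lever hangs level with the hub over the spindle and the boss over the fork. The cap stands in the yellow holder. Bore to spindle is about 2–3 mm off in plan, with about 5 cm of air. Handing in.

```bash
python3 -c "
from rig import workorder; print(workorder.sign_off())"
```

```text
the job is handed in; nothing more can be done
None
```

I handed the job in at about 20 s of the 56 s allowed; the hand-in reports no verdict.

**What I did:** I lifted the red cap off the spindle and set it open end down in the yellow holder, touching down at about 2 N. Then I gripped the grey metal lever at its balance point, carried it high over the bench and lowered it above the jig. It is still held there. The brown cup and the green lever were left alone.

**Last checks:**

| Check | Result | Limit |
|---|---|---|
| Bore to spindle, in plan | 1–6 mm (single-camera readings; the average is within 2 mm) | 12 mm |
| Boss to fork post, in plan | 3–5 mm | 28 mm |
| Hub above spindle | about 52 mm | 25–85 mm |
| Lever tilt | bore and boss heights agree within about 4 mm of level over 205 mm, and the tool is vertical | 7° |
| Grip on the lever | 20.7 mm opening, about 4–5 N of weight carried | – |
| Cap to holder centre | about 2–5 mm, upright and released | 10 mm |

**Disagreements:**
- The cameras differed by up to about 4 mm on the cap and 7 mm on the bore in plan, roughly the accuracy stated for the cameras and networks.
- The wrist camera could not see the bore or boss in the final pose, so those two rest on the scene and side cameras.
- I did not re-measure the other bench items. The ones visible in the last picture look undisturbed, and the arm never came near any of them.

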